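# Lock the lathe spindle with its index pin

### The arm

A 7-joint arm with a two-finger parallel gripper is mounted at the origin on the work surface. World frame = base frame: x ahead of the robot, y to its left, z up, the work surface at z = 0. Lengths are in m, angles in rad, forces in N, time in s.
With the tool pointing down it reaches from about 0.425 to 0.875 m from the base axis. Payload 4.7 kg.
Tool frame: the origin (TCP) lies between the finger pads; the fingertips stand ctrl.tip_reach ahead of it and the grasp point (between the pads) lies 5 mm behind it (ctrl.tip_reach is the distance from the TCP to the fingertips, in m); z points along the fingers, y is the direction in which the jaws open and shut (so a half turn about z gives the same grasp; the last joint's range is limited). The gripper opens to 87 mm and grips with 3 to 60 N. Pads are 19 mm wide; open, the fingers measure 117 mm over their backs; the gripper's body (75 mm by 190 mm) begins 51 mm behind the grasp point.
Start: joints at [1.328, 0.321, -0.07, 1.45, 0.023, 1.371, -0.057], TCP at [0.165, -0.629, 0.237] pointing down, gripper open.
Joint ranges: [-2.86, 2.86], [-0.3, 2.09], [-1.38, 1.24], [0.06, 2.45], [-1.56, 4.7], [0.09, 2.05], [-2.69, 2.69]. Speed limits (rad/s): [2.57, 2.57, 3.14, 3.14, 3.14, 3.14, 3.14].

### API

Orientations are given as a rotation vector (axis times angle).
In Python, from bench import ctrl gives the robot as it stands.
- The arm moves only by the shell command python3 -m handwheel 'ROWS' [FORCE]. ROWS is JSON, a list of rows, each a list of 7 numbers: the shift along the tool's x, y, z in mm, then the turn, a rotation vector about the tool's x, y, z in rad, then the gripper's target within -1 to 1 (shut at 1, half-way at 0, fully open at -1). In form: [[dx, dy, dz, ax, ay, az, grip], ...]. A call has 1 to 12 rows; each row is the pose to reach, as a shift and turn from the pose commanded when the call began, along the tool's axes at that moment; what a row does not reach only later rows make up. A row lasts 1/8 s, in which the tool goes at most 62.5 mm and 10.7 degrees, less where a joint would pass 70% of its speed; a pose out of reach is approached as far as the arm can. A call with a gripper value outside its range is refused whole. The fingers move at their own pace and stop on an object; FORCE is the grip in N (left out, the last holds). Time passes only in rows, so rows that repeat a pose let the fingers close. It gives the time, the measured TCP pose, the force and the opening at its end, in the units of the state.
- ctrl.get_state(): the state, without advancing time (a new reading comes with each control period).
- ctrl.get_image(name): name is "scene" or "top"; returns the picture (480x640x3 uint8, red, green, blue); there is no depth.
- ctrl.camera_model(name): a dict with "mtx" (3x3 intrinsics, pixels), "xyz" and "orientation" of the camera in the world. Camera axes: x right, y up, looking along -z (the intrinsics and any distortion apply to the point x, -y, -z); pixel columns grow to the right and rows downward; lengths in m; the calibration is good to about 2 mm. A picture is of the moment at which its call begins. camera_model takes no time and is no camera call.
- ctrl.close_job(): hands the job in, once; it reports no verdict.
The state is a dict: "time": time; "joint_positions": joint angles; "qd": joint speeds; "joint_torque": joint torques, N m; "position": TCP position; "tool_rot": TCP orientation; "ft_force": force on the tool from outside, world axes, zero at the start; "torque": the same for the moment, N m; "grip_width": opening from 0.0 (shut) to 1.0 (fully open).
Only numpy, scipy, OpenCV 4.12 (cv2) and the standard library are available. Lean on these libraries where they do the work, as an engineer would, in place of code of your own. Each camera call takes 0.05 s, during which the arm holds its last target.

### The job

Lock the spindle of the wood lathe so that the chuck can be unscrewed: take the knurled lock pin out of the wooden tool block, stand it in the hole on top of the headstock, and roll the handwheel round with light finger pressure until the pin drops into the hidden notch and its knob sits flush on the boss. Do not force the pin or the lathe, leave the other things where they are, and let go at the end.

Things in the scene. Friction and masses are not known exactly. Their poses are not given: they have to be found in the camera images.
- lathe: grey wood lathe bolted down. Origin on the bench below the lock hole; z up; y along the spindle, +y to the handwheel, -y to chuck, tool rest and tailstock (bed ends at -505 mm); -x is its front; motor behind, to x = 170 mm. Headstock 124 mm wide in x, from y = -95 to +53 mm, flat top 238 mm above the bench. Tool rest 180 mm, tailstock 230 mm high. Spindle axis 170 mm high, over x = 0
- lock_bore (a point): centre of the mouth of the lock-pin hole, on the flat top of a round steel boss (34 mm across, top 250 mm above the bench) on the headstock; axes as the lathe. The hole is vertical, 12 mm wide, countersunk at 45 degrees to 18 mm at the mouth, and opens 31 mm down onto the index disc
- disc_top (a point): fixed point on the hole's axis 35 mm below its mouth, at the top of the index disc (radius 45 mm) on the spindle, hidden in the headstock. The disc's one notch is 13.5 mm wide, 14 mm deep. Until the notch is at the top, a pin let into the hole rests on the disc, knob 12 mm above the boss; then it falls in by its own weight, knob on the boss, and locks the spindle within about 2 degrees
- handwheel_top (a point): nominal topmost point of the aluminium handwheel's rim, mid-width; fixed, does not turn with the wheel; axes as the lathe. Wheel 130 mm across, rim 24 mm wide, axis along y, 65 mm below; the cheap casting runs out of true, so the rim stands up to 2 mm higher or lower as it turns. 10 mm gap to the headstock, too narrow for a finger. Hard metal; turns endlessly at about 1 N, hardly coasts
- wheel_hub (a point): centre of the handwheel, on its axis; fixed, axes as the lathe. A dark witness line across the rim and on the outboard face is in line with the notch. It starts out of sight, 60 to 166 degrees from the top, on the far (+x) and lower side: rolling the top of the wheel towards the lathe's front (-x) brings it to the top in less than half a turn. The bearings take a light press only, under 25 N
- pin_knob (a point): centre of the knob of the steel lock pin (about 90 g): knurled knob 22 mm across, 28 mm tall, on a plain shank 10 mm across, 47 mm long, with chamfered foot; z up the pin. Foot 61 mm, underside of the knob 14 mm below this point. At the start it stands upright, with 1 mm play, in one of the block's four holes, knob centre 73 mm above the bench
- tool_block: fixed dark wooden block 62 x 200 x 42 mm; origin under its centre, long side along y; four holes 12.5 mm wide, 30 mm deep, in a row along y at -75, -25, 25 and 75 mm, holding the lock pin and three other accessories in any order
- tommy_bar: bystander standing in the block: plain steel bar 9 mm across, 100 mm long; origin at its foot
- drive_centre: bystander standing in the block: four-spur drive centre, head 24 mm across, 72 mm tall; origin at its foot
- chuck_key: bystander standing in the block: key with a T-bar 60 mm long, 83 mm tall; origin at its foot
- turned_bowl: bystander: wooden bowl 124 mm across, 52 mm tall; origin under its centre
- gouge: bystander: turning gouge lying on the bench, 390 mm long, 32 mm thick; x towards its blade, origin on the bench under the handle, 35 mm behind the brass ferrule
- sanding_block: bystander: cork block 95 x 60 x 35 mm; origin under its centre
- glue_bottle: bystander: white bottle 60 mm across, 170 mm tall; origin under its centre
- caliper: bystander: caliper lying flat, 180 mm long; origin under its beam

How it is judged:
At the end, for the whole second after the job is handed in: The lock pin stands in the headstock hole, dropped fully into the notch: its knob centre is 10 to 16.5 mm above the hole's mouth (14 mm when the knob sits flush on the boss), within 4 mm of the hole's axis, and it stands upright within 5.7 degrees (z of pin_knob in the frame of lock_bore between 0.01 and 0.0165 m and horizontal distance between pin_knob and lock_bore below 0.004 m and angle between pin_knob's own z axis and vertical below 0.1 rad); the robot touches nothing.
It fails at once if the fingers press on the handwheel or lathe harder than 25 N (contact force between the fingers and lathe above 25 N).
It fails at once if the pin is forced: the lathe is loaded, by pin and fingers together, harder than 50 N (contact force between anything else and lathe above 50 N).
It fails at once if another accessory or thing on the bench is moved more than 30 mm (distance of any of tommy_bar, drive_centre, chuck_key, turned_bowl, gouge, sanding_block, glue_bottle, caliper from where it was at the start of the episode above 0.03 m).
It also fails if it takes over 72 s, if anything falls off the work surface, if the arm or the gripper's body presses on something with over 40 N, if the wrist force passes 120 N, or if a joint passes its speed limit or range.

## Working session

There is one attempt and no reset: what is moved stays moved. The work goes in short steps, Python scripts to look and compute and a shell command to move; the robot and the scene stay as the last step left them, time stands still between calls to the robot, and variables do not carry over. Pictures are saved under pics/ and viewed, and the job is handed in when it is done.

```bash
ls; mkdir -p pics; python3 - <<'E'
from bench import ctrl
import cv2,numpy as np
np.set_printoptions(precision=4,suppress=True)
for n in ("scene","top"):
    im=ctrl.get_image(n); cv2.imwrite(f"pics/{n}0.png",im[:,:,::-1]); m=ctrl.camera_model(n); print(n,m)
print(ctrl.get_state(),ctrl.tip_reach)
E
```

```text
pics
scene {'mtx': array([[471.4449,   0.    , 316.4148],
       [  0.    , 471.4449, 234.7296],
       [  0.    ,   0.    ,   1.    ]]), 'xyz': array([ 0.9503, -0.5667,  1.0528]), 'orientation': array([0.6956, 0.186 , 0.5535])}
top {'mtx': array([[542.1417,   0.    , 311.108 ],
       [  0.    , 542.1417, 241.1373],
       [  0.    ,   0.    ,   1.    ]]), 'xyz': array([0.4812, 0.0674, 1.4373]), 'orientation': array([ 0.0546, -0.0276, -1.5517])}
{'time': 0.1, 'joint_positions': array([ 1.3281,  0.3217, -0.0701,  1.4516,  0.0226,  1.3708, -0.0569]), 'qd': array([ 0.0019, -0.0016, -0.0009, -0.0047, -0.0007, -0.0007,  0.0002]), 'joint_torque': array([ -0.0001, -49.2573,  -0.4058, -31.3399,  -0.0642,   0.0396,
         0.0001]), 'position': array([ 0.1649, -0.6283,  0.2356]), 'tool_rot': array([-3.1141, -0.4021,  0.0005]), 'ft_force': array([-0.1226,  0.8456, -0.5531]), 'torque': array([-0.0283, -0.0245, -0.0159]), 'grip_width': 0.9988538288389757} 0.014
```

View pics/scene0.png

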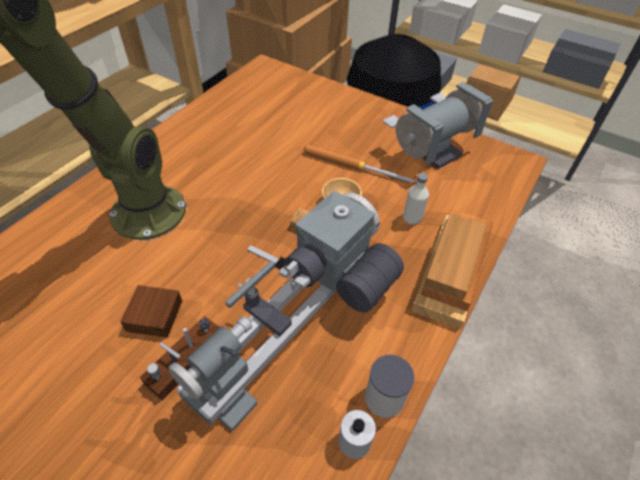

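View pics/top0.png

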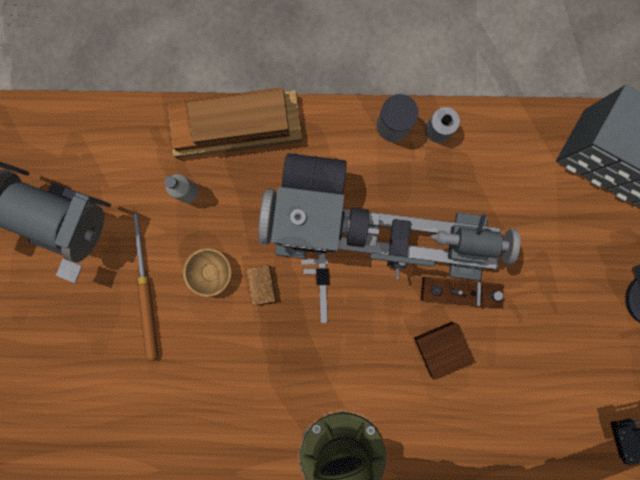

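```bash
cat > h.py <<'E'
import numpy as np,cv2
from scipy.spatial.transform import Rotation as R
from bench import ctrl
np.set_printoptions(precision=4,suppress=True)
def ray(n,u,v):
    m=ctrl.camera_model(n);K=m['mtx']
    d=np.array([(u-K[0,2])/K[0,0],-(v-K[1,2])/K[1,1],-1.])
    return m['xyz'],R.from_rotvec(m['orientation']).apply(d)
def plane(n,u,v,z):
    o,d=ray(n,u,v);return o+d*(z-o[2])/d[2]
def proj(n,p):
    m=ctrl.camera_model(n);c=R.from_rotvec(m['orientation']).inv().apply(np.asarray(p)-m['xyz']);K=m['mtx']
    return np.array([K[0,2]+K[0,0]*c[0]/-c[2],K[1,2]+K[1,1]*c[1]/c[2]])
def tri(a,b):
    (o1,d1),(o2,d2)=ray(*a),ray(*b)
    d1=d1/np.linalg.norm(d1);d2=d2/np.linalg.norm(d2)
    s=np.linalg.lstsq(np.c_[d1,-d2],o2-o1,rcond=None)[0]
    p,q=o1+d1*s[0],o2+d2*s[1];return (p+q)/2,np.linalg.norm(p-q)
E
python3 - <<'E'
import cv2
t=cv2.imread('pics/top0.png');s=cv2.imread('pics/scene0.png')
c=lambda im,x,y,w,h,f:cv2.resize(im[y:y+h,x:x+w],None,fx=f,fy=f,interpolation=cv2.INTER_CUBIC)
cv2.imwrite('pics/c1.png',c(t,410,265,110,55,7))
cv2.imwrite('pics/c2.png',c(s,130,300,130,100,6))
cv2.imwrite('pics/c3.png',c(t,245,170,110,90,7))
cv2.imwrite('pics/c4.png',c(s,280,170,130,100,6))
E
```

```text
(no output)
```

View pics/c1.png

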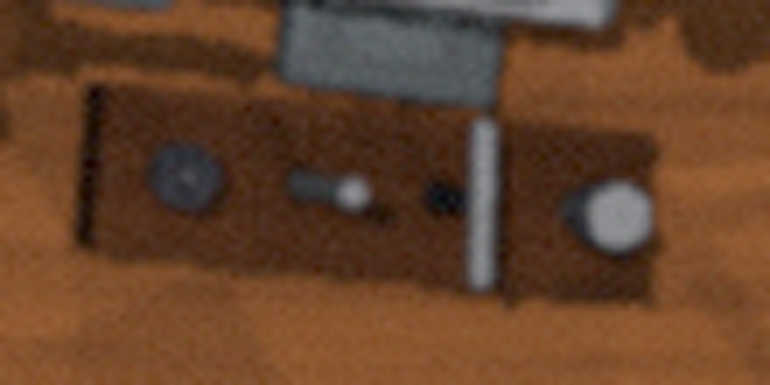

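View pics/c2.png

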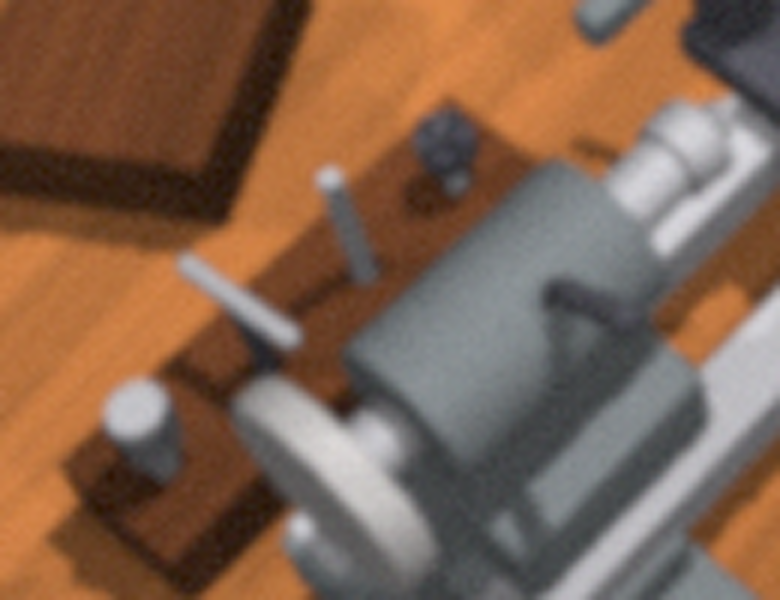

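View pics/c3.png

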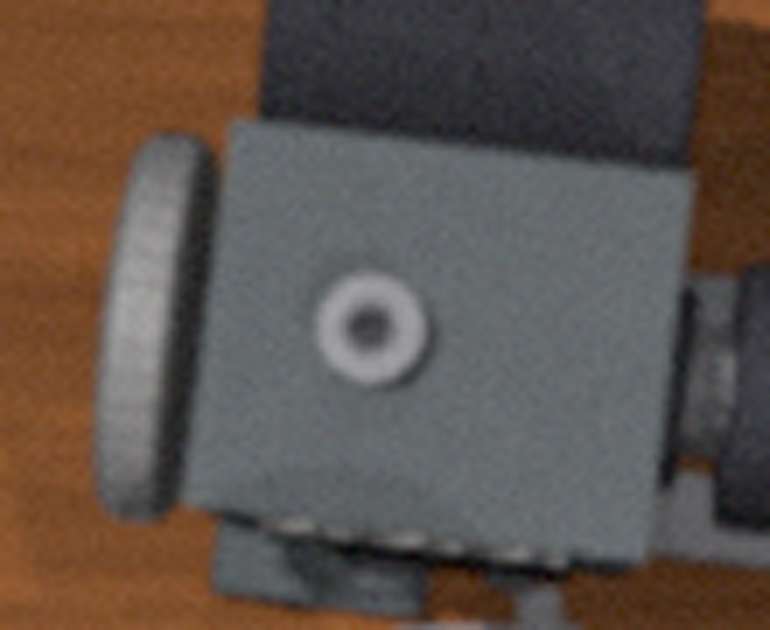

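View pics/c4.png

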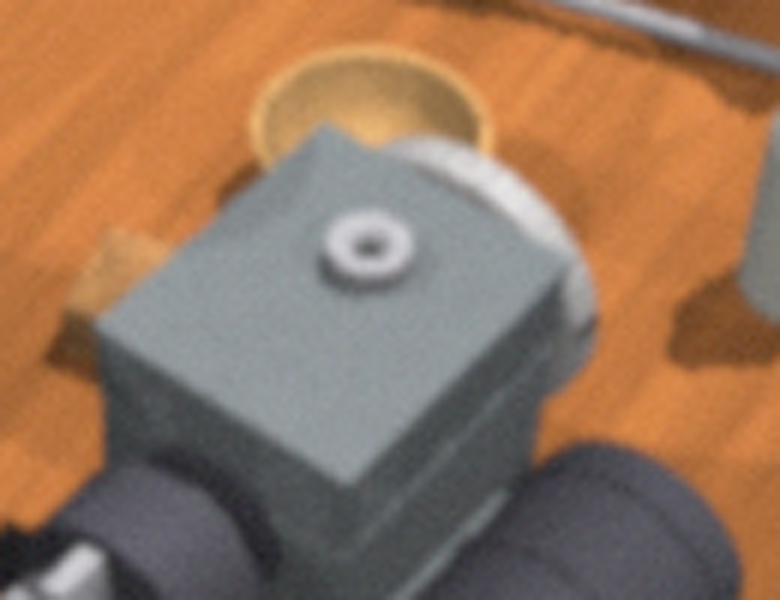

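```bash
python3 - <<'E'
from h import *
t=cv2.imread('pics/top0.png').astype(int);s=cv2.imread('pics/scene0.png').astype(int)
def cen(im,x,y,r,thr,sgn=1,name=''):
    g=im.max(2)-0
    sat=im.max(2)-im.min(2)
    sub=g[y-r:y+r+1,x-r:x+r+1]; 
    m=((sub*sgn>thr*sgn)&(sat[y-r:y+r+1,x-r:x+r+1]<45)).astype(np.uint8)
    n,l,st,c=cv2.connectedComponentsWithStats(m)
    i=1+np.argmax(st[1:,4]); print(name,st[i],c[i]+[x-r,y-r]); return c[i]+[x-r,y-r]
print(t[216,285:312].max(1)); print(t[296,488:508].max(1)); print(s[368,140:170].max(1)); print(s[211,328:356].max(1))
b1=cen(t,298,217,9,140,1,'boss top'); b2=cen(s,341,211,8,165,1,'boss sc')
k1=cen(t,498,296,8,130,1,'knob top'); k2=cen(s,153,368,8,160,1,'knob sc')
print(plane('top',*b1,.25),plane('scene',*b2,.25),tri(('top',*b1),('scene',*b2)))
print(plane('top',*k1,.087),plane('scene',*k2,.087),tri(('top',*k1),('scene',*k2)))
# headstock top corners (c3)
P=[plane('top',a/7+245-.43,b/7+170-.43,.238) for a,b in [(235,122),(692,173),(648,560),(188,505)]]
P=np.array(P);print(P,np.linalg.norm(np.roll(P,-1,0)-P,axis=1))
for a in (P[0]-P[1],P[3]-P[2]): print('yaxis yaw from world y',np.arctan2(-a[0],a[1]))
for a in (P[1]-P[2],P[0]-P[3]): print('xaxis yaw',np.arctan2(a[1],a[0]))
B=np.array([plane('top',a/7+410-.43,b/7+265-.43,.042) for a,b in [(98,86),(655,133),(650,300),(90,245)]]);print(B)
for a in (B[0]-B[1],B[3]-B[2]): print('block yaw',np.arctan2(-a[0],a[1]),np.linalg.norm(a))
for z in(.172,.176):print(plane('top',511,247,z))
E
```

```text
[109 113 114 103 108 133 157 157 144 112  74  66  65  72  72  96 128 152
 159 156 125  83  91 105 107 108 107]
[ 78  75  60  37  46  66 117 142 148 145 144 140 149 142 118 110 124 131
 129 129]
[195 200 201 200 197 194 194 193 193 199 198 198 197 198 197 199 178 135
  95  99 108 110 112 111 105  97  86  82  82 100]
[152 149 150 150 148 148 167 197 209 208 186 143 115 102 108 136 166 195
 203 203 181 155 146 146 153 154 155 153]
boss top [  2   2  14  14 110] [297.3182 216.3818]
boss sc [  1   1  15  12 121] [341.2149 209.4463]
knob top [ 5  4  7  7 41] [498.     295.2439]
knob sc [ 2  3 10  9 64] [151.9531 367.4531]
[0.5973 0.1199 0.25  ] [0.5952 0.1203 0.25  ] (array([0.5965, 0.1194, 0.2516]), np.float64(0.0014869772827564647))
[ 0.4266 -0.3723  0.087 ] [ 0.4244 -0.3738  0.087 ] (array([ 0.4257, -0.3731,  0.0875]), np.float64(0.0026236713351422756))
[[0.6635 0.1645 0.238 ]
 [0.6496 0.0189 0.238 ]
 [0.5263 0.0308 0.238 ]
 [0.5411 0.1767 0.238 ]] [0.1463 0.1238 0.1467 0.123 ]
yaxis yaw from world y -0.09510029794267055
yaxis yaw from world y -0.1006527603208547
xaxis yaw -0.0964298865713521
xaxis yaw -0.09917982178887497
[[ 0.4679 -0.1974  0.042 ]
 [ 0.4548 -0.3999  0.042 ]
 [ 0.3941 -0.3982  0.042 ]
 [ 0.41   -0.195   0.042 ]]
block yaw -0.06500263097616457 0.20292569884641581
block yaw -0.07785588552950291 0.20377427918131386
[ 0.5423 -0.3745  0.172 ]
[ 0.5421 -0.3731  0.176 ]
```

```bash
cat >> h.py <<'E'
def delta(p,yaw):
    s=ctrl.get_state();r=R.from_rotvec(s['tool_rot'])
    c,q=np.cos(yaw),np.sin(yaw)
    T=R.from_matrix(np.array([[c,q,0],[q,-c,0],[0,0,-1.]]))
    d=r.inv().apply(np.asarray(p)-s['position'])*1000
    print('t',s['time'],'pos',s['position'],'F',s['ft_force'],'w',s['grip_width'])
    print('delta mm',d,'turn',(r.inv()*T).as_rotvec())
E
python3 - <<'E'
from h import *
delta([.4262,-.3726,.13],-.07)
E
```

```text
t 0.1 pos [ 0.1649 -0.6283  0.2356] F [-0.1226  0.8456 -0.5531] w 0.9988538288389757
delta mm [ 317.6623 -180.7254  105.8444] turn [-0.0017  0.0004  0.3268]
```

```bash
python3 -m handwheel '[[60,-34,0,0,0,0.16,0.2],[115,-66,0,0,0,0.327,0.2],[170,-97,0,0,0,0.327,0.2],[225,-128,0,0,0,0.327,0.2],[280,-160,20,0,0,0.327,0.2],[318,-181,50,0,0,0.327,0.2],[318,-181,95,0,0,0.327,0.2],[318,-181,95,0,0,0.327,0.2],[318,-181,95,0,0,0.327,0.2]]' 15
python3 - <<'E'
from h import *
delta([.4262,-.3726,.072],-.07)
for n in("top","scene"):cv2.imwrite(f'pics/{n}1.png',ctrl.get_image(n)[:,:,::-1])
E
```

```text
time: 1.23
position: [0.4265, -0.3743, 0.1428]
tool_rot: [3.138, -0.113, 0.001]
ft_force: [0.5, -0.6, -0.0]
grip_width: 0.399
t 1.225 pos [ 0.4265 -0.3743  0.1428] F [ 0.5438 -0.5526 -0.049 ] w 0.3990722865066935
delta mm [-0.4502 -1.7394 70.8473] turn [ 0.0012 -0.0008 -0.0019]
```

```bash
python3 - <<'E'
import cv2
t=cv2.imread('pics/top1.png');s=cv2.imread('pics/scene1.png')
a=cv2.resize(s[250:400,90:290],None,fx=4,fy=4,interpolation=cv2.INTER_CUBIC)
cv2.imwrite('pics/c5.png',a)
E
```

```text
(no output)
```

View pics/c5.png

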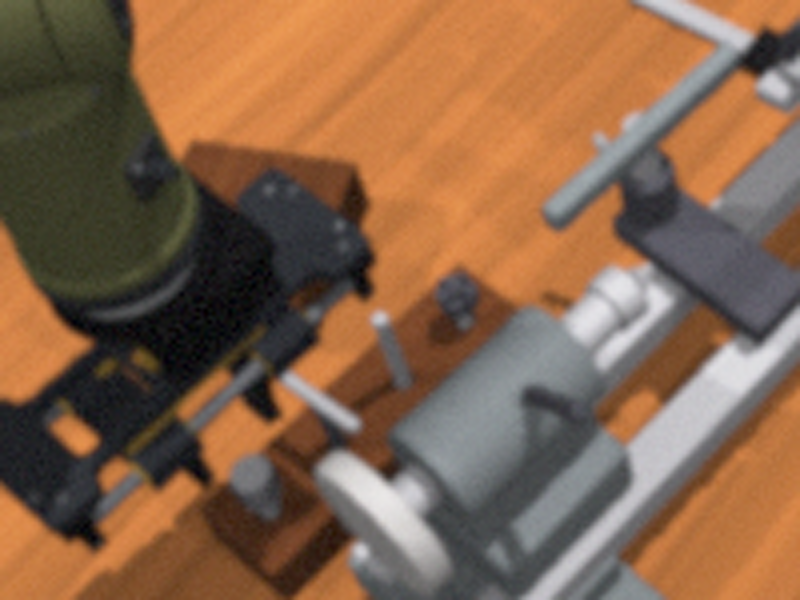

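```bash
python3 - <<'E'
from h import *
s=ctrl.get_state()['position']
import numpy as np
y=np.array([.07,.9975,0])
for k in(-.025,-.0175,0,.0175,.025):
    p=s+k*y;p[2]-=.014;print(k,(proj('scene',p)-[90,250])*4)
E
```

```text
-0.025 [191.6847 473.7969]
-0.0175 [203.2697 462.9144]
0 [229.9375 437.8639]
0.0175 [256.1074 413.2812]
0.025 [267.174  402.8857]
```

```bash
python3 -m handwheel '[[0,-1,35,0,0,0,0.2],[0,-1,70,0,0,0,0.2],[0,-1,70,0,0,0,0.2],[0,-1,70,0,0,0,1],[0,-1,70,0,0,0,1],[0,-1,70,0,0,0,1],[0,-1,70,0,0,0,1]]' 15
python3 - <<'E'
from h import *
delta([.4262,-.3726,.072],-.07)
E
```

```text
time: 2.2
position: [0.4279, -0.3731, 0.0736]
tool_rot: [3.137, -0.11, 0.004]
ft_force: [0.7, 0.4, 6.2]
grip_width: 0.239
t 2.2 pos [ 0.4279 -0.3731  0.0736] F [0.6972 0.3996 6.1642] w 0.23945261028185869
delta mm [-1.7189 -0.3432  1.5479] turn [ 0.0026 -0.0028 -0.0002]
```

```bash
python3 -m handwheel '[[0,0,-30,0,0,0,1],[0,0,-80,0,0,0,1],[0,0,-140,0,0,0,1],[0,0,-200,0,0,0,1],[0,0,-260,0,0,0,1],[0,0,-265,0,0,0,1],[0,0,-265,0,0,0,1],[0,0,-265,0,0,0,1]]' 30
python3 - <<'E'
from h import *
delta([.5967,.1196,.340],-.098)
for n in("top","scene"):cv2.imwrite(f'pics/{n}2.png',ctrl.get_image(n)[:,:,::-1])
E
```

```text
time: 3.2
position: [0.426, -0.3713, 0.3342]
tool_rot: [-3.137, 0.11, 0.005]
ft_force: [-0.2, -0.4, -1.8]
grip_width: 0.236
t 3.2 pos [ 0.426  -0.3713  0.3342] F [-0.2165 -0.3925 -1.8416] w 0.235543326819718
delta mm [ 135.8969 -501.6889   -5.0382] turn [-0.0023  0.0032  0.0278]
```

View pics/scene2.png

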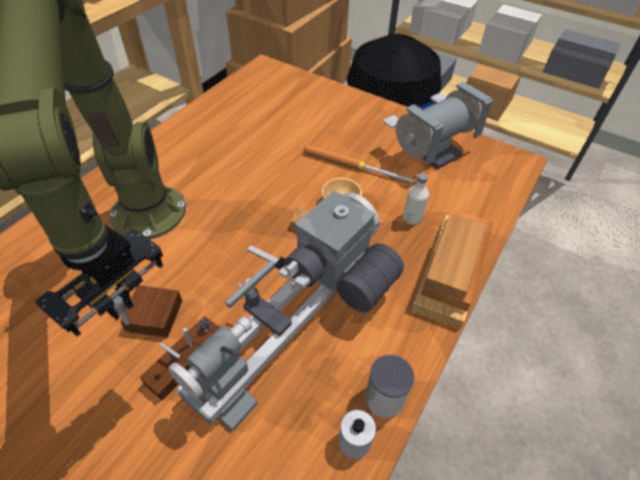

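```bash
python3 -m handwheel '[[15,-55,-3,0,0,0.01,1],[30,-111,-5,0,0,0.028,1],[45,-167,-5,0,0,0.028,1],[60,-223,-5,0,0,0.028,1],[75,-279,-5,0,0,0.028,1],[90,-335,-5,0,0,0.028,1],[105,-390,-5,0,0,0.028,1],[120,-445,-5,0,0,0.028,1],[130,-480,-5,0,0,0.028,1],[136,-502,-5,0,0,0.028,1],[136,-502,-5,0,0,0.028,1],[136,-502,-5,0,0,0.028,1]]'
python3 - <<'E'
from h import *
delta([.5967,.1196,.340],-.098)
for n in("top","scene"):
    im=ctrl.get_image(n)[:,:,::-1]
    cv2.imwrite(f'pics/{n}3.png',im)
    if n=='scene':cv2.imwrite('pics/c6.png',cv2.resize(im[130:250,260:420],None,fx=5,fy=5,interpolation=cv2.INTER_CUBIC))
E
```

```text
time: 4.8
position: [0.5975, 0.1179, 0.3408]
tool_rot: [3.136, -0.156, -0.002]
ft_force: [0.3, -0.8, -0.2]
grip_width: 0.233
t 4.8 pos [0.5975 0.1179 0.3408] F [ 0.3306 -0.8274 -0.1613] w 0.23253321069495378
delta mm [-0.9227 -1.6328  0.7936] turn [ 0.0014  0.0012 -0.0015]
```

View pics/c6.png

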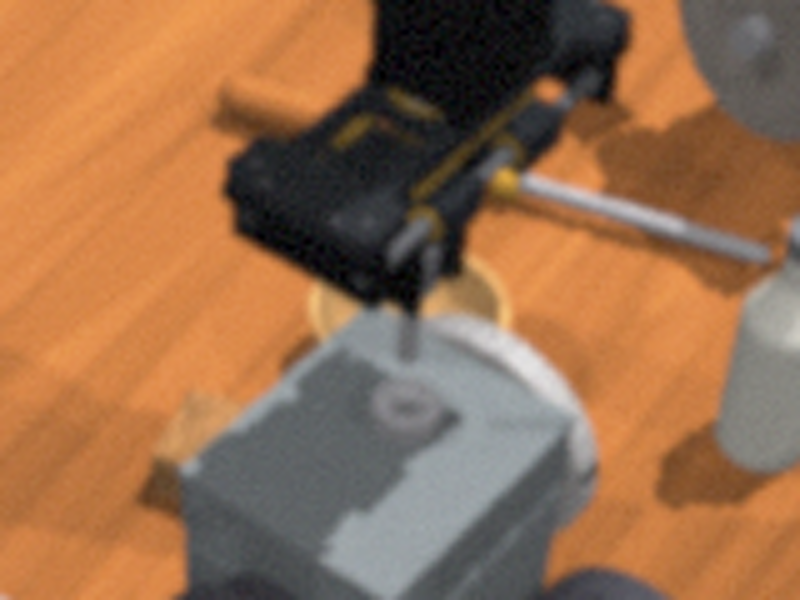

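View pics/top3.png

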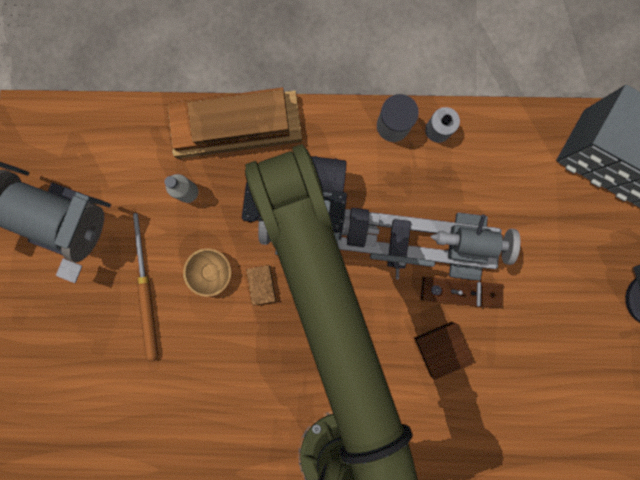

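```bash
python3 - <<'E'
from h import *
im=cv2.imread('pics/scene3.png').astype(int)
for v in(192,194,196,198,200,201,202,203):print(v,im[v,332:352].max(1), im[v,332:352].max(1)-im[v,332:352].min(1))
o=plane('scene',341.2,211.2,.25);print(o)
for z in(.25,.279,.29,.31):
    print(z,proj('scene',[o[0],o[1],z]))
for dx in(-.003,.003):print(dx,proj('scene',[o[0]+dx,o[1],.279]),proj('scene',[o[0],o[1]+dx,.279]))
# shaft: predicted foot for TCP
s=ctrl.get_state()['position'];print(proj('scene',[s[0],s[1],.279]))
E
python3 - <<'E'
import cv2
im=cv2.imread('pics/scene3.png');cv2.imwrite('pics/c7.png',cv2.resize(im[180:230,310:375],None,fx=12,fy=12,interpolation=cv2.INTER_CUBIC))
E
```

```text
192 [142 121 120 123 143 159 163 144 103  61  50 100 163 207 215 207 197 190
 190 187] [12  5  8  2  6 23 36 36 24  3  3 33 62 87 88 78 67 62 60 63]
194 [146 148 148 152 153 151 146 133 117 102  99 115 141 159 166 171 176 181
 182 184] [ 7 10 11  9  9 10  2  0  1  2  3  4 11  9  8  7  9  5  7  6]
196 [151 151 148 153 148 152 145 135 112 110 109 123 138 147 146 152 157 163
 170 180] [12 13  9 13 10  9  7 10  3  3  4  7  4  4  3  1  2  1  4  3]
198 [150 150 152 150 153 148 147 127 108 107 112 123 138 151 147 143 136 130
 128 134] [10 10 11 11 11  9 11  4  3  2  6  4  8  9 10  6  4  1  3  3]
200 [152 153 154 153 157 154 145 126 107 105 115 126 143 148 152 150 146 146
 144 135] [11  9  8 11 10 11 10  4  4  2  4  8 10 11 11 13  9 10 10  5]
201 [137 150 149 158 159 160 154 138 115 116 114 130 148 154 153 148 147 152
 152 146] [10 11  7  9  9 13 11 10  3  5  3  8  9 13 11  7  9 11 10 10]
202 [117 121 138 154 162 162 161 148 139 130 138 152 157 158 162 157 155 154
 153 152] [10  6 13 10 15  9 10  8  8  5  8  9 14 12 11 15 11 10 11  9]
203 [107 107 118 140 150 158 164 162 155 154 155 162 163 163 163 162 161 161
 161 162] [ 7  8  8 10 10 11 10 10 12  8  9 10 11 10 11 12 11 13 14 11]
[0.5981 0.1154 0.25  ]
0.25 [341.2 211.2]
0.279 [341.9302 202.5167]
0.29 [342.2149 199.1303]
0.31 [342.7441 192.8371]
-0.003 [340.812  202.0003] [341.2638 203.2906]
0.003 [343.0505 203.034 ] [342.5944 201.7451]
[342.2032 201.8976]
```

View pics/c7.png

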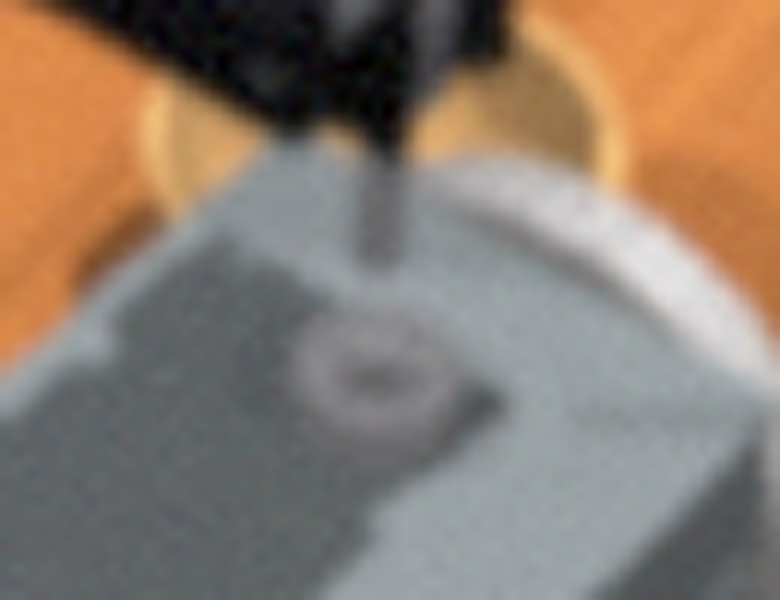

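```bash
python3 -m handwheel '[[1.5,-1,15,0,0,0,1],[1.5,-1,25,0,0,0,1],[1.5,-1,32,0,0,0,1],[1.5,-1,36,0,0,0,1],[1.5,-1,36,0,0,0,1]]'
python3 - <<'E'
from h import *
delta([.599,.1187,.281],-.098)
im=ctrl.get_image('scene')[:,:,::-1]
cv2.imwrite('pics/c8.png',cv2.resize(im[180:230,310:375],None,fx=12,fy=12,interpolation=cv2.INTER_CUBIC))
E
```

```text
time: 5.52
position: [0.5991, 0.1202, 0.3053]
tool_rot: [3.138, -0.154, -0.001]
ft_force: [-0.9, 0.1, -1.8]
grip_width: 0.231
t 5.525 pos [0.5991 0.1202 0.3053] F [-0.8571  0.1104 -1.8153] w 0.2311719192264933
delta mm [ 0.0448  1.4879 24.2603] turn [ 0.0002  0.0003 -0.0001]
```

View pics/c8.png

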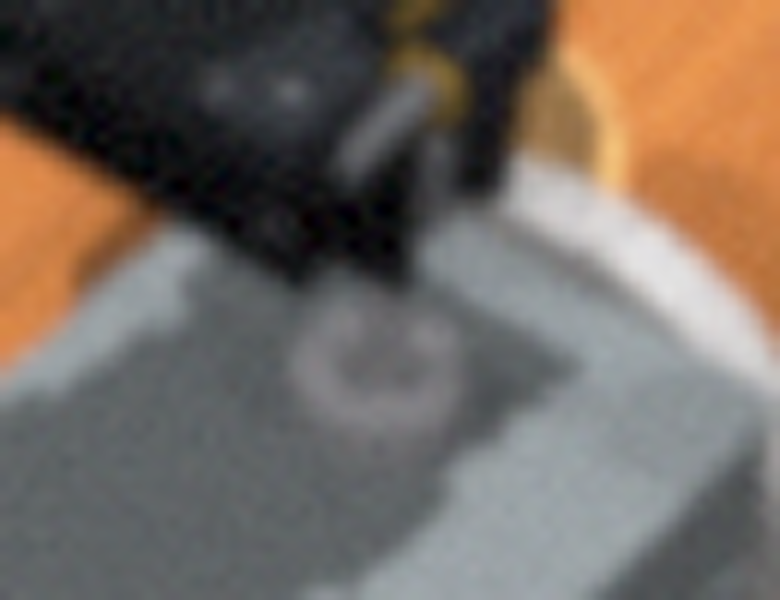

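```bash
python3 -m handwheel '[[0,0,5,0,0,0,1],[0,0,10,0,0,0,1],[0,0,10,0,0,0,1]]'; python3 -m handwheel '[[0,0,5,0,0,0,1],[0,0,10,0,0,0,1],[0,0,10,0,0,0,1]]'
```

```text
time: 5.95
position: [0.599, 0.1201, 0.2949]
tool_rot: [3.138, -0.154, -0.001]
ft_force: [0.4, 0.1, -1.5]
grip_width: 0.239
time: 6.32
position: [0.599, 0.1201, 0.2848]
tool_rot: [3.138, -0.154, -0.001]
ft_force: [0.5, -0.8, -1.6]
grip_width: 0.231
```

Foot is ~26 mm inside the hole with no resistance. Down 5 mm more and release.

```bash
python3 -m handwheel '[[0,0,3,0,0,0,1],[0,0,5,0,0,0,1],[0,0,5,0,0,0,1],[0,0,5,0,0,0,0.2],[0,0,5,0,0,0,0.2],[0,0,5,0,0,0,0.2]]'
python3 - <<'E'
from h import *
delta([.599,.12,.281],-.098)
E
```

```text
time: 7.08
position: [0.5993, 0.1205, 0.2808]
tool_rot: [-3.138, 0.154, -0.001]
ft_force: [0.2, 0.2, 0.1]
grip_width: 0.388
t 7.075 pos [0.5993 0.1205 0.2808] F [0.188  0.2084 0.0576] w 0.3881610591786924
delta mm [-0.242   0.5082 -0.2064] turn [-0.0003 -0.0005  0.0001]
```

```bash
python3 -m handwheel '[[0,0,-30,0,0,0,0.2],[0,0,-70,0,0,0,0.2],[0,-50,-90,0,0,0,1],[0,-100,-90,0,0,0,1],[0,-150,-90,0,0,0,1],[0,-150,-90,0,0,0,1]]' 15
python3 - <<'E'
from h import *
print(ctrl.get_state()['joint_positions'])
for n in("top","scene"):
    im=ctrl.get_image(n)[:,:,::-1]
    cv2.imwrite(f'pics/{n}4.png',im)
a=cv2.resize(cv2.imread('pics/scene4.png')[160:260,280:400],None,fx=6,fy=6,interpolation=cv2.INTER_CUBIC)
cv2.imwrite('pics/c9.png',a)
E
```

```text
time: 7.82
position: [0.6118, 0.2753, 0.3697]
tool_rot: [-3.135, 0.14, 0.004]
ft_force: [-0.1, -0.0, -0.2]
grip_width: 0.047
[ 0.0161  0.4287 -0.7235  1.1344  0.2762  1.6731 -2.292 ]
```

View pics/c9.png

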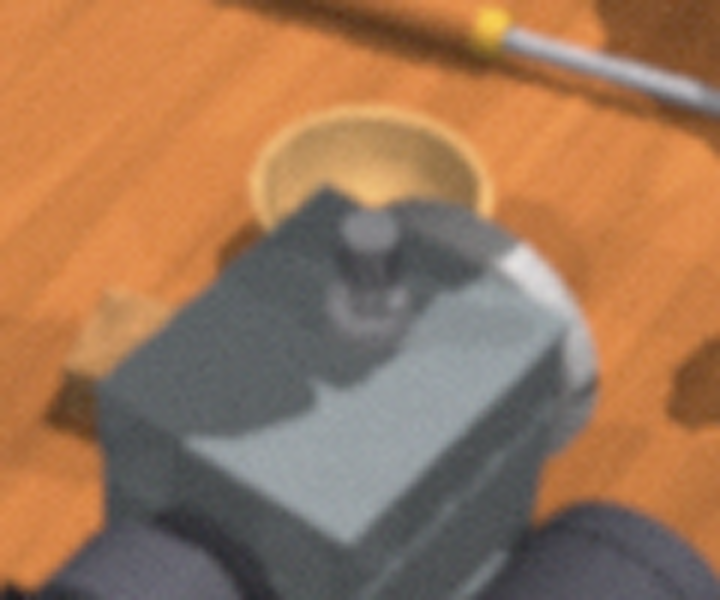

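View pics/top4.png

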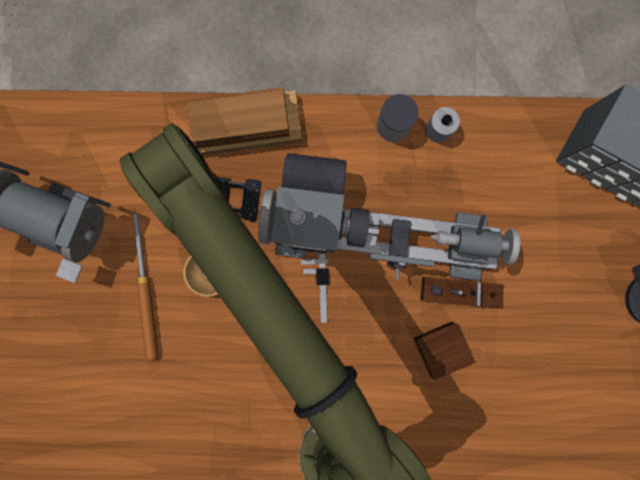

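```bash
python3 -m handwheel '[[0,20,0,0,0,0.18,1],[0,40,0,0,0,0.36,1],[-1,60,10,0,0,0.54,1],[-2,75,20,0,0,0.72,1],[-2,75,40,0,0,0.9,1],[-2,75,60,0,0,1.08,1],[-2,75,70,0,0,1.26,1],[-2,75,70,0,0,1.44,1],[-2,75,70,0,0,1.57,1],[-2,75,70,0,0,1.57,1],[-2,75,70,0,0,1.57,1]]' 15
python3 - <<'E'
from h import *
print(ctrl.get_state()['joint_positions'])
delta([.605,.195,.252],-.098-np.pi/2)
for th in range(60,170,10):
    t=np.radians(th)
    for y in(.063,.087): 
        c=np.array([.5975,.1195]);p=c+np.array([.995,-.098])*.065*np.sin(t)+np.array([.098,.995])*y
        print(th,y,proj('scene',[p[0],p[1],.17+.065*np.cos(t)]))
E
```

```text
time: 9.3
position: [0.6381, 0.144, 0.273]
tool_rot: [-2.493, 1.898, 0.166]
ft_force: [-0.0, -1.1, 0.5]
grip_width: 0.004
[-0.9918  0.6312  1.2371  1.353  -0.643   1.649  -2.6907]
t 9.3 pos [0.6381 0.144  0.273 ] F [-0.0282 -1.1151  0.4528] w 0.0036454147032152664
delta mm [-55.8878  16.8695  27.0398] turn [0.076  0.0745 0.3673]
60 0.063 [374.3992 219.6003]
60 0.087 [379.7856 214.0824]
70 0.063 [375.551  223.3225]
70 0.087 [380.898  217.7928]
80 0.063 [376.036  226.8339]
80 0.087 [381.3457 221.3005]
90 0.063 [375.8504 230.0224]
90 0.087 [381.1256 224.4936]
100 0.063 [375.0139 232.7917]
100 0.087 [380.2584 227.2753]
110 0.063 [373.5673 235.0633]
110 0.087 [378.7858 229.5666]
120 0.063 [371.5696 236.7786]
120 0.087 [376.7671 231.3081]
130 0.063 [369.0942 237.899 ]
130 0.087 [374.2762 232.4598]
140 0.063 [366.2252 238.4053]
140 0.087 [371.3975 233.0015]
150 0.063 [363.054  238.2964]
150 0.087 [368.2224 232.931 ]
160 0.063 [359.6763 237.5882]
160 0.087 [364.8467 232.2626]
```

```bash
python3 -m handwheel '[[0,0,-20,0,0,0,1],[0,0,-40,0,0,0,1]]'
python3 - <<'E'
from h import *
print(ctrl.get_state()['joint_positions'],ctrl.get_state()['qd'])
delta([.605,.195,.30],-.098)
im=ctrl.get_image('scene')[:,:,::-1]
cv2.imwrite('pics/s5.png',im)
E
```

```text
time: 9.55
position: [0.6433, 0.1302, 0.3139]
tool_rot: [-2.49, 1.899, 0.168]
ft_force: [-0.4, 1.3, 0.1]
grip_width: 0.006
[-0.9463  0.6182  1.2416  1.2749 -0.6352  1.7225 -2.6906] [ 0.1598 -0.0361 -0.0024 -0.3408  0.0089  0.2958 -0.0011]
t 9.55 pos [0.6433 0.1302 0.3139] F [-0.4326  1.2545  0.1262] w 0.005605746495051331
delta mm [-71.0432  18.7048  21.4041] turn [-0.0006  0.1141 -1.2041]
```

View pics/s5.png

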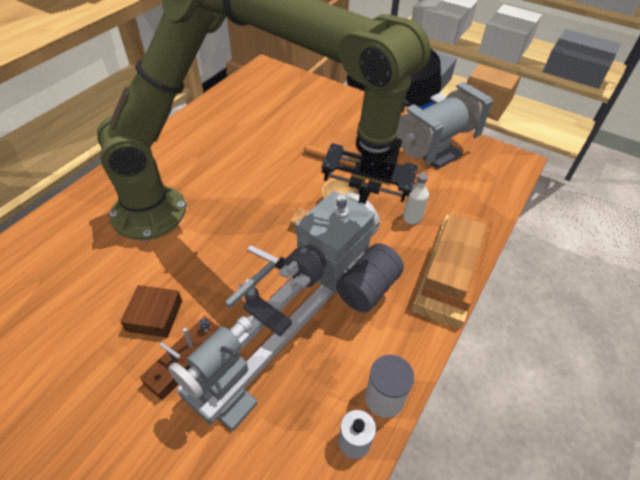

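```bash
python3 -m handwheel '[[0,0,-15,0,0.02,-0.15,1],[-15,4,-30,0,0.03,-0.3,1],[-30,8,-30,0,0.045,-0.45,1],[-45,12,-25,0,0.06,-0.6,1],[-60,16,-20,0,0.075,-0.75,1],[-71,19,-20,0,0.09,-0.9,1],[-71,19,-20,0,0.1,-1.05,1],[-71,19,-20,0,0.114,-1.204,1],[-71,19,-20,0,0.114,-1.204,1]]'
python3 - <<'E'
from h import *
print(ctrl.get_state()['joint_positions'])
delta([.605,.195,.30],-.098+np.pi/2)
E
```

```text
time: 10.72
position: [0.6076, 0.1936, 0.3408]
tool_rot: [-3.136, 0.152, -0.001]
ft_force: [-0.4, 0.7, 0.5]
grip_width: 0.004
[-1.115   0.4073  1.0755  1.3419 -0.3577  1.595  -1.7533]
t 10.725 pos [0.6076 0.1936 0.3408] F [-0.3968  0.661   0.5239] w 0.0041417657280850145
delta mm [-2.7732 -1.1064 40.829 ] turn [-0.001  -0.0016 -1.5699]
```

```bash
python3 -m handwheel '[[0,0,0,0,0,-0.18,1],[0,0,0,0,0,-0.36,1],[0,0,0,0,0,-0.54,1],[0,0,0,0,0,-0.72,1],[0,0,0,0,0,-0.9,1],[0,0,0,0,0,-1.08,1],[0,0,10,0,0,-1.26,1],[0,0,20,0,0,-1.44,1],[0,0,30,0,0,-1.57,1],[0,0,30,0,0,-1.57,1],[0,0,30,0,0,-1.57,1]]'
python3 - <<'E'
from h import *
print(ctrl.get_state()['joint_positions'])
delta([.605,.195,.255],-.098+np.pi/2)
for n in("top","scene"):
    im=ctrl.get_image(n)[:,:,::-1]
    cv2.imwrite(f'pics/{n}6.png',im)
s=cv2.imread('pics/scene6.png')[130:260,280:440];cv2.imwrite('pics/c10.png',cv2.resize(s,None,fx=5,fy=5,interpolation=2))
E
```

```text
time: 12.1
position: [0.608, 0.1942, 0.3108]
tool_rot: [2.328, 2.108, 0.001]
ft_force: [-0.1, 0.8, 0.3]
grip_width: 0.008
[-0.9426  0.3295  0.7777  1.3899 -0.2294  1.5134 -0.2785]
t 12.1 pos [0.608  0.1942 0.3108] F [-0.0779  0.7574  0.2947] w 0.008470121460797533
delta mm [ 0.4672 -3.0897 55.8389] turn [ 0.0008 -0.0002 -0.0012]
```

View pics/c10.png

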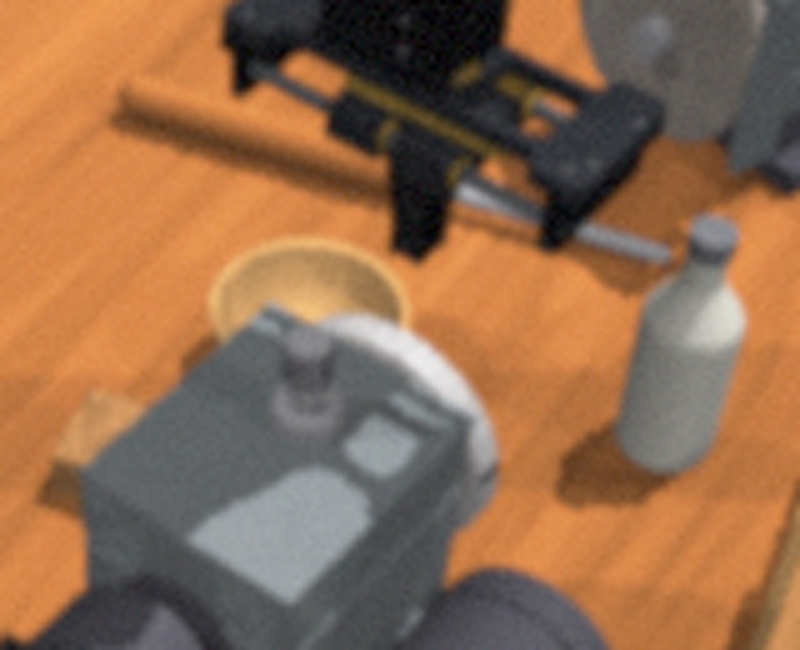

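View pics/top6.png

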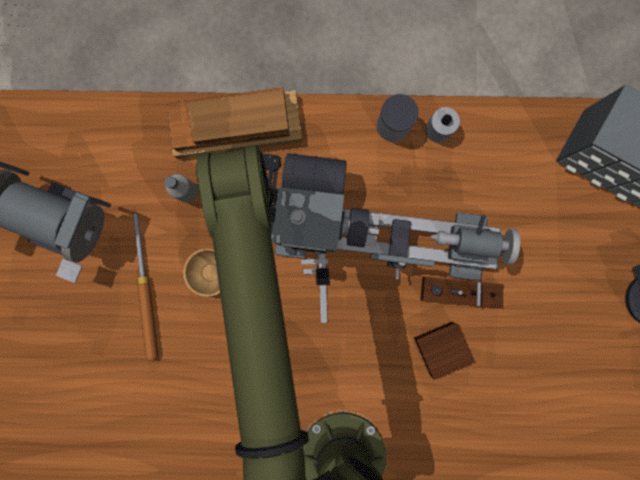

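```bash
python3 -m handwheel '[[1,10,25,0,0,0,1],[1,18,45,0,0,0,1],[1,18,54,0,0,0,1],[1,18,54,0,0,0,1],[1,18,54,0,0,0,1]]'; for i in 1 2 3; do :; done; python3 -m handwheel '[[0,0,1,0,0,0,1],[0,0,1,0,0,0,1]]'
```

```text
time: 12.82
position: [0.6259, 0.1942, 0.2574]
tool_rot: [2.324, 2.113, 0.002]
ft_force: [-0.2, 0.1, 0.7]
grip_width: 0.006
time: 13.08
position: [0.6258, 0.1942, 0.256]
tool_rot: [2.324, 2.114, 0.002]
ft_force: [-0.4, -1.2, 0.2]
grip_width: 0.005
```

```bash
python3 -m handwheel '[[0,0,1,0,0,0,1],[0,0,1,0,0,0,1]]';python3 -m handwheel '[[0,0,0.7,0,0,0,1],[0,0,0.7,0,0,0,1]]'
```

```text
time: 13.32
position: [0.6257, 0.1941, 0.2544]
tool_rot: [2.324, 2.114, 0.0]
ft_force: [-0.8, 0.3, -0.2]
grip_width: 0.005
time: 13.58
position: [0.6257, 0.1941, 0.2537]
tool_rot: [2.324, 2.114, 0.0]
ft_force: [0.3, -1.1, 0.5]
grip_width: 0.006
```

```bash
python3 -m handwheel '[[0,0,1,0,0,0,1],[0,0,1,0,0,0,1]]';python3 -m handwheel '[[0,0,0.7,0,0,0,1],[0,0,0.7,0,0,0,1]]';python3 -m handwheel '[[0,0,0.5,0,0,0,1],[0,0,0.5,0,0,0,1]]'
```

```text
time: 13.82
position: [0.6257, 0.1942, 0.2527]
tool_rot: [2.324, 2.114, 0.0]
ft_force: [-0.5, 0.2, 0.3]
grip_width: 0.005
time: 14.08
position: [0.6257, 0.1941, 0.252]
tool_rot: [2.324, 2.114, 0.0]
ft_force: [0.9, 0.7, -0.5]
grip_width: 0.005
time: 14.32
position: [0.6257, 0.1942, 0.2515]
tool_rot: [2.324, 2.114, 0.0]
ft_force: [-0.5, -0.5, -0.2]
grip_width: 0.01
```

```bash
for k in 1; do python3 -m handwheel '[[0,0,0.5,0,0,0,1],[0,0,0.5,0,0,0,1]]';done; python3 -m handwheel '[[0,0,0.5,0,0,0,1],[0,0,0.5,0,0,0,1]]'
```

```text
time: 14.58
position: [0.6257, 0.1942, 0.251]
tool_rot: [2.324, 2.114, 0.0]
ft_force: [-0.1, 0.3, -0.4]
grip_width: 0.002
time: 14.82
position: [0.6257, 0.1942, 0.2505]
tool_rot: [2.324, 2.114, 0.0]
ft_force: [-0.6, -0.0, 0.2]
grip_width: 0.007
```

```bash
python3 -m handwheel '[[0,0,0.5,0,0,0,1],[0,0,0.5,0,0,0,1]]'; python3 -m handwheel '[[0,0,0.5,0,0,0,1],[0,0,0.5,0,0,0,1]]'
```

```text
time: 15.08
position: [0.6257, 0.1941, 0.25]
tool_rot: [2.324, 2.114, 0.0]
ft_force: [-0.1, 0.3, 0.4]
grip_width: 0.006
time: 15.32
position: [0.6257, 0.1941, 0.2495]
tool_rot: [2.324, 2.114, 0.0]
ft_force: [0.1, 0.1, 1.1]
grip_width: 0.004
```

```bash
python3 -m handwheel '[[0,0,0.4,0,0,0,1],[0,0,0.4,0,0,0,1]]'; python3 -m handwheel '[[0,0,0.4,0,0,0,1],[0,0,0.4,0,0,0,1]]'
```

```text
time: 15.58
position: [0.6257, 0.1941, 0.2491]
tool_rot: [2.324, 2.114, 0.001]
ft_force: [-0.1, 0.5, -0.5]
grip_width: 0.008
time: 15.82
position: [0.6257, 0.1941, 0.2488]
tool_rot: [2.324, 2.114, 0.001]
ft_force: [0.1, -0.2, -0.0]
grip_width: 0.009
```

```bash
python3 - <<'E'
from h import *
im=ctrl.get_image('scene')[:,:,::-1]
s=im[150:250,300:420];cv2.imwrite('pics/c11.png',cv2.resize(s,None,fx=6,fy=6,interpolation=2))
E
```

```text
(no output)
```

View pics/c11.png

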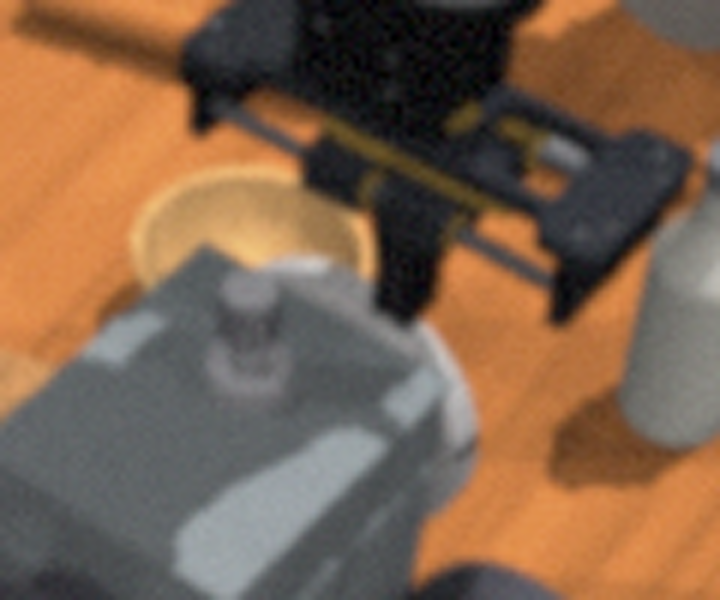

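```bash
python3 -m handwheel '[[0,0,0.5,0,0,0,1],[0,0,0.5,0,0,0,1]]'; python3 -m handwheel '[[0,0,0.5,0,0,0,1],[0,0,0.5,0,0,0,1]]'
```

```text
time: 16.12
position: [0.6257, 0.1941, 0.2482]
tool_rot: [2.324, 2.114, 0.0]
ft_force: [0.0, -0.6, -0.2]
grip_width: 0.002
time: 16.38
position: [0.6257, 0.1941, 0.2477]
tool_rot: [2.324, 2.114, 0.0]
ft_force: [-0.7, 0.1, 0.0]
grip_width: 0.003
```

```bash
python3 -m handwheel '[[0,0,0.5,0,0,0,1],[0,0,0.5,0,0,0,1]]'; python3 -m handwheel '[[0,0,0.5,0,0,0,1],[0,0,0.5,0,0,0,1]]'
```

```text
time: 16.62
position: [0.6257, 0.1941, 0.2472]
tool_rot: [2.324, 2.114, 0.0]
ft_force: [-0.5, 0.1, -0.1]
grip_width: 0.006
time: 16.88
position: [0.6257, 0.1941, 0.2467]
tool_rot: [2.324, 2.114, 0.0]
ft_force: [-0.2, 0.4, 0.0]
grip_width: 0.003
```

```bash
python3 -m handwheel '[[0,0,0.5,0,0,0,1],[0,0,0.5,0,0,0,1]]'; python3 -m handwheel '[[0,0,0.5,0,0,0,1],[0,0,0.5,0,0,0,1]]'
```

```text
time: 17.12
position: [0.6257, 0.1941, 0.2463]
tool_rot: [2.324, 2.113, 0.001]
ft_force: [0.3, -0.1, 0.8]
grip_width: 0.006
time: 17.38
position: [0.6258, 0.1942, 0.2462]
tool_rot: [2.324, 2.114, 0.001]
ft_force: [0.0, -0.5, 2.0]
grip_width: 0.008
```

```bash
python3 -m handwheel '[[0,0,0.5,0,0,0,1],[0,0,0.5,0,0,0,1]]'; python3 -m handwheel '[[0,0,0.5,0,0,0,1],[0,0,0.5,0,0,0,1]]'
```

```text
time: 17.62
position: [0.6262, 0.1941, 0.246]
tool_rot: [2.324, 2.113, 0.003]
ft_force: [0.5, 0.6, 4.1]
grip_width: 0.007
time: 17.88
position: [0.6265, 0.194, 0.2459]
tool_rot: [2.323, 2.113, 0.004]
ft_force: [0.8, 0.2, 6.1]
grip_width: 0.006
```

```bash
python3 -m handwheel '[[0,-4,0,0,0,0,1],[0,-8,0,0,0,0,1],[0,-12,0,0,0,0,1]]'; python3 -m handwheel '[[0,-4,0,0,0,0,1],[0,-8,0,0,0,0,1]]'
```

```text
time: 18.25
position: [0.6161, 0.1951, 0.2472]
tool_rot: [2.322, 2.111, 0.009]
ft_force: [2.6, -0.4, 10.8]
grip_width: 0.008
time: 18.5
position: [0.608, 0.196, 0.2477]
tool_rot: [2.322, 2.111, 0.01]
ft_force: [0.7, -0.3, 11.8]
grip_width: 0.004
```

```bash
python3 - <<'E'
from h import *
im=ctrl.get_image('scene')[:,:,::-1]
s=im[150:250,300:420];cv2.imwrite('pics/c12.png',cv2.resize(s,None,fx=6,fy=6,interpolation=2))
E
```

```text
(no output)
```

View pics/c12.png

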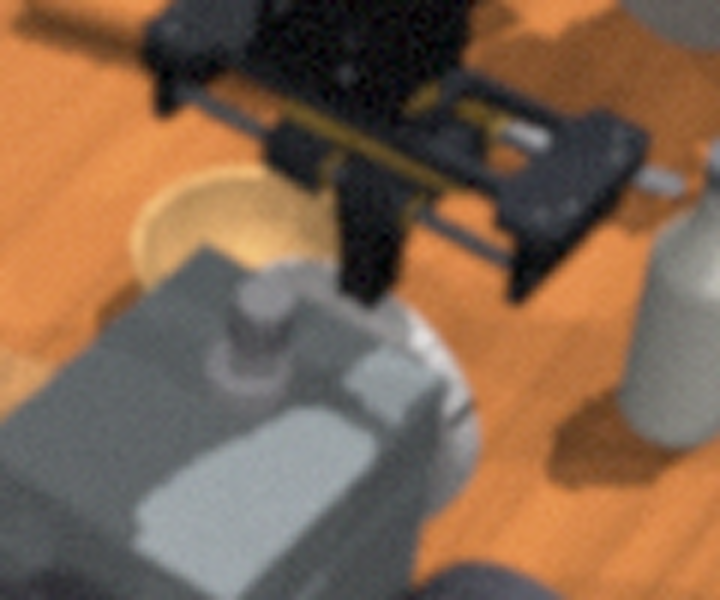

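```bash
python3 -m handwheel '[[0,-4,-0.5,0,0,0,1],[0,-8,-0.7,0,0,0,1],[0,-12,-0.7,0,0,0,1]]'; python3 -m handwheel '[[0,-4,0,0,0,0,1],[0,-8,0.2,0,0,0,1],[0,-11,0.5,0,0,0,1]]'
```

```text
time: 18.92
position: [0.5953, 0.1973, 0.2474]
tool_rot: [2.323, 2.112, 0.007]
ft_force: [1.2, 0.7, 7.5]
grip_width: 0.005
time: 19.3
position: [0.5832, 0.1986, 0.2457]
tool_rot: [2.323, 2.114, 0.003]
ft_force: [-0.4, 0.4, 5.8]
grip_width: 0.004
```

```bash
python3 -m handwheel '[[0,0,-8,0,0,0,1],[0,22,-8,0,0,0,1],[0,42,-8,0,0,0,1],[0,42,-4,0,0,0,1],[0,42,-2.5,0,0,0,1],[0,42,-2.5,0,0,0,1]]'
python3 - <<'E'
from h import *
im=ctrl.get_image('scene')[:,:,::-1]
s=im[150:250,300:420];cv2.imwrite('pics/c13.png',cv2.resize(s,None,fx=6,fy=6,interpolation=2))
E
```

```text
time: 20.05
position: [0.6239, 0.1945, 0.2471]
tool_rot: [-2.323, -2.114, 0.001]
ft_force: [-0.4, -0.2, 0.1]
grip_width: 0.006
```

View pics/c13.png

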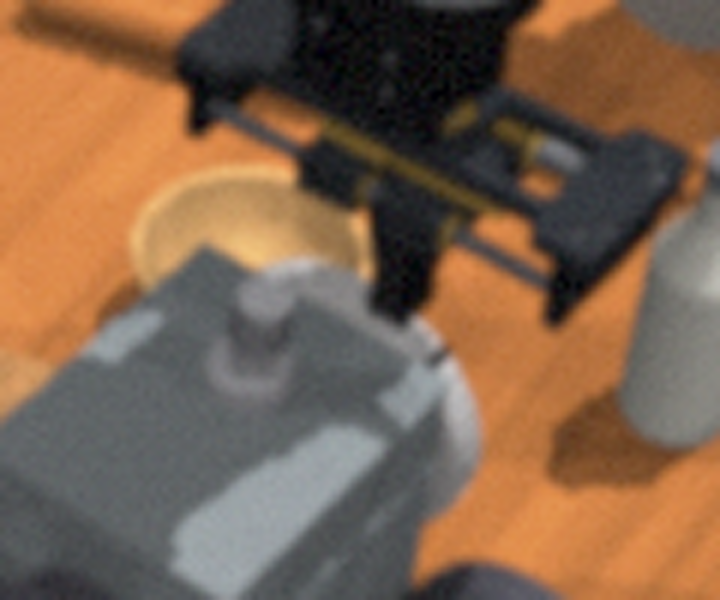

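```bash
python3 -m handwheel '[[0,0,1,0,0,0,1],[0,0,1.5,0,0,0,1],[0,0,1.5,0,0,0,1]]'; python3 -m handwheel '[[0,0,0.6,0,0,0,1],[0,0,0.6,0,0,0,1]]'
```

```text
time: 20.48
position: [0.6247, 0.1944, 0.2461]
tool_rot: [2.324, 2.114, 0.001]
ft_force: [0.6, 0.8, -0.5]
grip_width: 0.005
time: 20.72
position: [0.625, 0.1943, 0.2459]
tool_rot: [2.324, 2.113, 0.002]
ft_force: [-1.3, -0.0, 2.7]
grip_width: 0.005
```

```bash
python3 -m handwheel '[[0,0,0.4,0,0,0,1],[0,-4,0.4,0,0,0,1],[0,-8,0.4,0,0,0,1],[0,-12,0.4,0,0,0,1]]';  python3 -m handwheel '[[0,-4,0,0,0,0,1],[0,-8,0,0,0,0,1]]'
```

```text
time: 21.22
position: [0.6146, 0.1953, 0.247]
tool_rot: [2.322, 2.111, 0.008]
ft_force: [2.1, -0.4, 8.7]
grip_width: 0.009
time: 21.48
position: [0.6065, 0.1962, 0.2474]
tool_rot: [2.323, 2.112, 0.008]
ft_force: [1.1, -0.3, 10.1]
grip_width: 0.006
```

```bash
python3 -m handwheel '[[0,-4,-0.4,0,0,0,1],[0,-8,-0.5,0,0,0,1],[0,-12,-0.5,0,0,0,1]]'; python3 -m handwheel '[[0,-4,0,0,0,0,1],[0,-8,0.2,0,0,0,1],[0,-10,0.5,0,0,0,1]]';  python3 -m handwheel '[[0,0,-8,0,0,0,1],[0,22,-8,0,0,0,1],[0,42,-8,0,0,0,1],[0,42,-4,0,0,0,1],[0,42,-2.5,0,0,0,1],[0,42,-2.5,0,0,0,1]]'
python3 - <<'E'
from h import *
im=ctrl.get_image('scene')[:,:,::-1]
s=im[150:250,300:420];cv2.imwrite('pics/c14.png',cv2.resize(s,None,fx=6,fy=6,interpolation=2))
E
```

```text
time: 21.85
position: [0.5939, 0.1975, 0.2471]
tool_rot: [2.323, 2.113, 0.006]
ft_force: [0.7, 0.6, 7.1]
grip_width: 0.003
time: 22.22
position: [0.5829, 0.1986, 0.2456]
tool_rot: [2.324, 2.114, 0.002]
ft_force: [-1.3, 0.4, 7.0]
grip_width: 0.006
time: 22.98
position: [0.6239, 0.1944, 0.2472]
tool_rot: [-2.323, -2.114, 0.0]
ft_force: [-0.5, 0.1, -0.4]
grip_width: 0.002
```

View pics/c14.png

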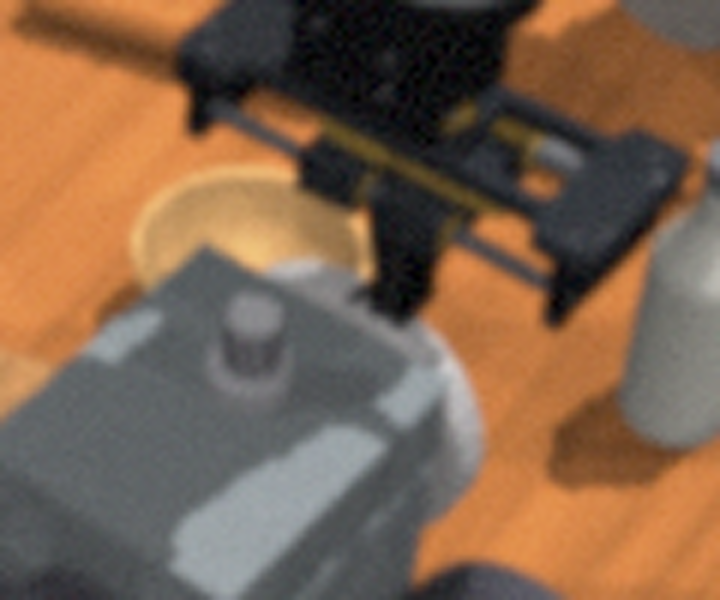

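```bash
python3 -m handwheel '[[0,0,-40,0,0,0,1],[20,0,-90,0,0,0,1],[70,0,-110,0,0,0,1],[120,0,-110,0,0,0,1],[120,0,-110,0,0,0,1]]'
python3 - <<'E'
from h import *
for n in("top","scene"):cv2.imwrite(f'pics/{n}7.png',ctrl.get_image(n)[:,:,::-1])
t=cv2.imread('pics/top7.png')[190:245,260:325];s=cv2.imread('pics/scene7.png')[170:240,300:390]
f=lambda i,k:cv2.resize(i,None,fx=k,fy=k,interpolation=2)
cv2.imwrite('pics/c15.png',f(s,8));cv2.imwrite('pics/c16.png',f(t,10))
for z in(.278,.290):print(z,proj('scene',[.5965,.1175,z]),proj('scene',[.5973,.1195,z]),proj('top',[.5973,.1199,z]))
s=ctrl.get_state();print(s['time'],s['ft_force'])
E
```

```text
time: 23.65
position: [0.6342, 0.3204, 0.3562]
tool_rot: [-2.313, -2.123, -0.0]
ft_force: [-0.3, 0.1, -0.7]
grip_width: 0.004
0.278 [341.7684 202.0102] [342.5082 201.6344] [296.764  215.1051]
0.29 [342.0771 198.3176] [342.823  197.9414] [296.5204 214.5375]
23.75 [ 0.2014 -1.6057  0.857 ]
```

View pics/c15.png

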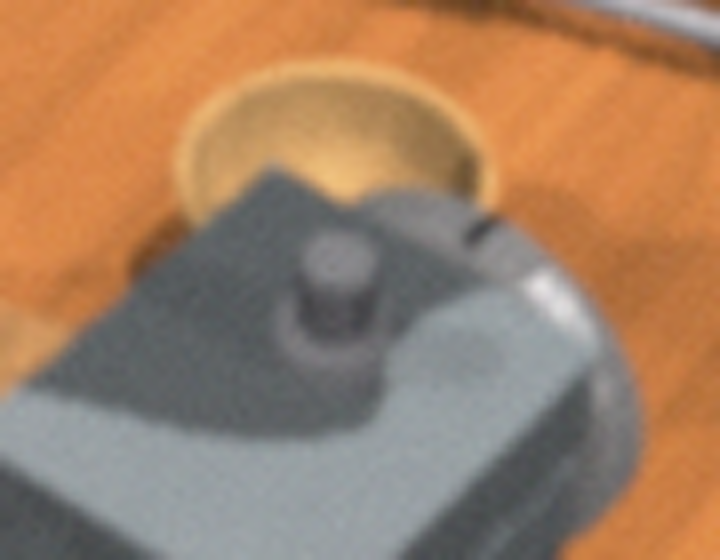

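View pics/c16.png

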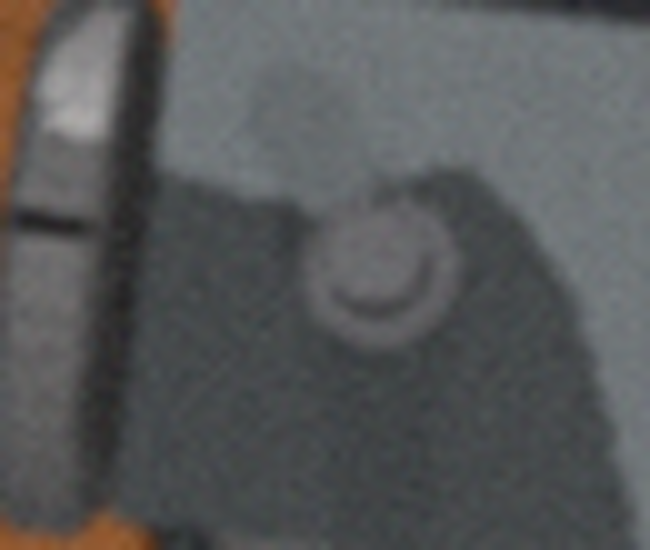

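```bash
python3 - <<'E'
from h import *
for th in(-10,-5,0,5,10,15):
    t=np.radians(th);o=[]
    for y in(.063,.087):
        c=np.array([.5975,.1195]);p=c+np.array([.995,-.098])*.065*np.sin(t)+np.array([.098,.995])*y
        for n in('scene','top'):o.append(proj(n,[p[0],p[1],.17+.065*np.cos(t)]))
    print(th,np.array(o).ravel())
f=lambda i,k:cv2.resize(i,None,fx=k,fy=k,interpolation=2)
a=cv2.imread('pics/scene4.png')[185:225,322:362];b=cv2.imread('pics/scene7.png')[185:225,322:362]
o=np.hstack([f(a,10),f(b,10)]).astype(float)
cv2.imwrite('pics/c17.png',np.clip((o-50)*1.8,0,255).astype(np.uint8))
E
```

```text
-10 [352.9655 198.1005 269.176  218.7622 358.5673 192.8242 258.5184 217.525 ]
-5 [354.854  198.9155 269.4496 216.2361 360.449  193.6179 258.7879 214.9996]
0 [356.7494 199.8849 269.7463 213.7118 362.3357 194.566  259.0848 212.4764]
5 [358.6352 201.0013 270.0635 211.2115 364.2111 195.661  259.4065 209.9778]
10 [360.4953 202.2558 270.3983 208.7573 366.0592 196.8945 259.7501 207.5257]
15 [362.3134 203.6382 270.7478 206.3706 367.8638 198.2563 260.1127 205.1416]
```

View pics/c17.png

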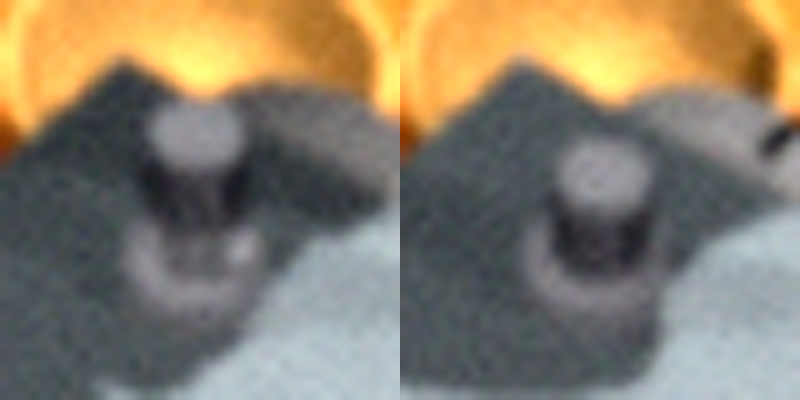

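```bash
python3 - <<'E'
from h import *
print(ctrl.get_state()['time'],ctrl.get_state()['ft_force']); ctrl.close_job()
E
```

```text
23.75 [ 0.2014 -1.6057  0.857 ]
the job is handed in; nothing more can be done
```

The lock pin is in the headstock hole and has dropped into the notch. I handed the job in at 23.75 s with the gripper well clear of the lathe. No verdict was reported, so what follows is from my own checks.

**What I did:** I took the pin from the end hole of the tool block and lowered it into the lock hole, with no resistance until I let go. Then I rolled the handwheel with closed fingertips in two strokes. The highest finger force I read was about 12 N, against the 25 N limit.

**Last checks:**
- **Pin:** the knob had sunk about 4 px in the scene picture, which is about 12 mm, and sat directly on the boss with no visible gap.
- **Handwheel:** the witness line was at the top in both cameras, within about 2 to 3 degrees. That is close to the 2 degrees of lock play and within my pixel error.
- **Other things on the bench:** they looked unmoved by eye; I did not measure them.

**What went wrong:** while turning the gripper I first went the wrong way. Joints 3 and 7 ran up against the ends of their ranges (read 1.2416 against 1.24, and -2.6907 against -2.69), and the tool drifted near the headstock. I felt no contact and backed out, but I can't rule out that this counts as passing a joint's range.

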